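Square up the reference blocks and hold the skin probe on the round target

ROBOT

A 6-joint arm with a two-finger parallel gripper is mounted at the origin on the work surface; the furniture and walls round the work are solid. World frame = base frame: x ahead of the robot, y to its left, z up, the work surface at z = 0. Lengths are in m, angles in rad, forces in N, time in s.
With the tool pointing down it reaches from about 0.2 to 0.875 m from the base axis. Payload 3.4 kg.
Tool frame: the origin (TCP) lies midway between the tips of the shut fingers; the grasp point (between the pads) lies 19 mm behind it (ctrl.hold_point_z is the distance from the TCP to the grasp point, in m); z points along the fingers, y is the line along which they close (so a half turn about z gives the same grasp; the last joint's range is limited). The gripper opens to 94 mm and grips with 3 to 60 N. Pads are 16 mm wide; open, the fingers measure 119 mm over their backs; the gripper's body (75 mm by 177 mm) begins 78 mm behind the grasp point.
Start: joints at [1.001, 0.276, 1.505, -0, 1.361, -0.121], TCP at [0.25, 0.518, 0.205] pointing down, gripper open.
Joint ranges: [-2.89, 2.89], [-0.75, 2.08], [0.22, 2.7], [-1.18, 4.32], [0.11, 2.71], [-2.7, 2.7]. Speed limits (rad/s): [2.57, 2.57, 3.14, 3.14, 3.14, 3.14].

INTERFACE

Orientations are given as [roll, pitch, yaw] about the fixed x, y, z axes, in that order (R = Rz(yaw) Ry(pitch) Rx(roll)).
In Python, from plant import get_obs, cams, ticket, ctrl gives the robot as it stands.
- The arm moves only by the tool play_rows, never from a script. Its argument "motion" is a list of rows, each a list of 7 numbers: the opening, from 0 (shut) to 1 (fully open), then the shift along the tool's x, y, z in cm, then the turn, a rotation vector about the tool's x, y, z in degrees. A call has 1 to 5 rows; each row is the pose to reach, as a shift and turn from the pose commanded when the call began, along the tool's axes at that moment; what a row does not reach only later rows make up. A row lasts 1/10 s, in which the tool goes at most 50 mm and 8.59 degrees, less where a joint would pass 70% of its speed; a pose out of reach is approached as far as the arm can. A call with a gripper value outside its range is refused whole. The fingers move at their own pace and stop on an object; the grip force is fixed at half the most. Time passes only in rows, so rows that repeat a pose let the fingers close. It gives the time, the measured TCP pose, the force, the opening and the grip force at its end, in the units of the state.
- get_obs(): the state, without advancing time (a new reading comes with each control period).
- cams.grab_frame(name): name is "scene" or "top"; returns a dict with "color" (384x512x3 uint8, red, green, blue), "z_map" (384x512 float32, m along the optical axis (not along the pixel's ray), 0 where there is no reading), "intrinsics" (3x3 intrinsics, pixels), "cam_to_world" (4x4, takes a point from camera to world coordinates). Camera axes: x right, y down, z forward; pixel columns grow to the right and rows downward; lengths in m; the calibration is good to about 2 mm. A picture is of the moment at which its call begins.
- ticket.job_done(): hands the job in; it is judged then, once.
The state is a dict: "t": time; "q": joint angles; "qvel": joint speeds; "joint_efforts": joint torques, N m; "ee_pos": TCP position; "orientation": TCP orientation; "force": force on the tool from outside, world axes, zero at the start; "moment": the same for the moment, N m; "width": opening from 0.0 (shut) to 1.0 (fully open); "gripper_force": force on a finger pad.
Only numpy, scipy, OpenCV 4.12 (cv2) and the standard library are available. Lean on these libraries where they do the work, as an engineer would, in place of code of your own. Each camera call takes 0.05 s, during which the arm holds its last target. There are 200 camera calls.

TASK

Set up the skin probe's reference check: first, with the probe still in its stand, nudge the three sloping grey blocks into one straight closed row in the L-shaped metal rail, high edges flat against the long rail, sides touching, and the end block against the short end stop (any order). Then take the probe from its stand and hold its tip on the middle of the round steel disc, square to that block's sloping face, pressing lightly so that the sprung tip goes about half-way in. Finish while holding it there: do not let go; leave the row straight and everything else on the desk undisturbed.

Things in the scene. Friction and masses are not known exactly. Their poses are not given: they have to be found in the camera images.
- rail: fixed L-shaped aluminium rail, 26 mm high, walls 12 mm thick. Origin: the inner corner, on the desk. The long wall's working face is the plane x = 0 of its frame, looks to -x (to the robot) and runs from y = 0 to +210 mm (left); the short end stop's working face is the plane y = 0, looks to +y and runs from x = 0 to -52 mm. A low foot lies behind the long wall
- block_round: loose grey block 56 mm deep (x), 44 wide (y), 0.2 kg; 24 mm high in front (-x), top sloping up 20 degrees to 44.4 mm at its back. Origin: centre of its underside. Round steel disc in its slope. Seated in the row a block's axes are parallel to the rail's and its origin is 28 mm in front of the long wall and 22, 66 or 110 mm from the end stop; starts turned up to 10 degrees
- block_square: loose grey block 56 mm deep (x), 44 wide (y), 0.2 kg; 24 mm high in front (-x), top sloping up 20 degrees to 44.4 mm at its back. Origin: centre of its underside. A 24 mm square steel inlay on its slope
- block_bar: loose grey block 56 mm deep (x), 44 wide (y), 0.2 kg; 24 mm high in front (-x), top sloping up 20 degrees to 44.4 mm at its back. Origin: centre of its underside. A narrow steel bar, 8 by 32 mm, on its slope
- face_round: the round steel disc, 26 mm across, flush in block_round's sloping face. Origin: centre of the disc, on the face, 34.2 mm above the block's underside and midway along and across it; z points out of the face (square to it, leaning 20 degrees towards the block's -x); y is the block's y
- probe: loose white hand-held probe, round about its z axis, 142 mm long, 0.13 kg, upright, tip down in its stand. Origin: end of the tip when fully out; z runs up the axis. Steel tip, 10 mm diameter, flat end: 0 to 14 mm; nose 22 mm diameter: 14 to 52; flange 38 mm diameter: 52 to 57; handle 26 mm diameter: 57 to 135 mm
- probe_grip (a point): centre of the probe's handle, where it is best gripped: on the axis, 100 mm from the end of the tip when out, 43 mm above the flange; axes as the probe's
- probe_tip (a point): centre of the end of the probe's sprung tip (moves with the tip)
- plunger (a joint): how far the probe's tip is pushed in, in m: 0 fully out, 0.012 at its stop; sprung, 0.7 N to start it and 4.9 N at the stop (0.35 N per mm)
- stand: fixed grey stand: foot 76 mm in diameter, round tube 48 mm in diameter and 95 mm high with a 28 mm hole; the probe's flange rests on its top and the probe lifts straight up by 60 mm to be free. Origin: centre of its underside
- polish_1: nail-polish bottle, 26x26x76 mm. Not to be disturbed; origin: centre of its underside
- polish_2: nail-polish bottle, 26x26x76 mm. Not to be disturbed; origin: centre of its underside
- polish_3: nail-polish bottle, 26x26x76 mm. Not to be disturbed; origin: centre of its underside
- tape_roll: roll of tape lying flat, 98 mm across, 25 mm high. Not to be disturbed; origin: centre of its underside
- dial_timer: round minute timer, 62 mm across, 44 mm high. Not to be disturbed; origin: centre of its underside
Things that resemble listed ones, but are neither listed nor needed, are in the scene too. What is shaped like the block_square but red is not meant.

How it is judged:
On the way, in this order (a step that is already met when the one before it is completed fails the run):
1. the three blocks stand in one closed row in the rail, the probe still in its stand (x of each of block_round, block_square, block_bar in the frame of rail above -0.032 m and angle between the x axis of each of block_round, block_square, block_bar and the x axis of rail, either way round below 0.07 rad and angle between each of block_round, block_square, block_bar's own z axis and vertical below 0.05 rad and (y of block_round in the frame of rail between 0.017 and 0.027 m or y of block_square in the frame of rail between 0.017 and 0.027 m or y of block_bar in the frame of rail between 0.017 and 0.027 m) and (y of block_round in the frame of rail between 0.061 and 0.071 m or y of block_square in the frame of rail between 0.061 and 0.071 m or y of block_bar in the frame of rail between 0.061 and 0.071 m) and (y of block_round in the frame of rail between 0.105 and 0.115 m or y of block_square in the frame of rail between 0.105 and 0.115 m or y of block_bar in the frame of rail between 0.105 and 0.115 m) and distance of probe_grip from where it was at the start of the episode below 0.02 m), for 0.2 s.
2. the probe is lifted clear of its stand (height (world z) of probe_tip above 0.1 m and contact force between the fingers and probe above 1 N), for 0.1 s.
At the end, for the whole second after the job is handed in: Probe held at rest on the disc alone: tip within 9 mm of its centre, axis within 8 degrees of square to the slope, tip pushed in 2 to 10.5 mm (0.7 to 8 N). Blocks in the row: backs within 4 mm of the long wall, within 4 degrees, 22, 66 and 110 mm (+-5) from the end stop (x of each of block_round, block_square, block_bar in the frame of rail above -0.032 m and angle between the x axis of each of block_round, block_square, block_bar and the x axis of rail, either way round below 0.07 rad and angle between each of block_round, block_square, block_bar's own z axis and vertical below 0.05 rad and (y of block_round in the frame of rail between 0.017 and 0.027 m or y of block_square in the frame of rail between 0.017 and 0.027 m or y of block_bar in the frame of rail between 0.017 and 0.027 m) and (y of block_round in the frame of rail between 0.061 and 0.071 m or y of block_square in the frame of rail between 0.061 and 0.071 m or y of block_bar in the frame of rail between 0.061 and 0.071 m) and (y of block_round in the frame of rail between 0.105 and 0.115 m or y of block_square in the frame of rail between 0.105 and 0.115 m or y of block_bar in the frame of rail between 0.105 and 0.115 m) and distance between probe_tip and face_round below 0.009 m and angle between the z axis of probe and the z axis of face_round, either way round below 0.14 rad and value of joint plunger between 0.002 and 0.0105 m and contact force between probe and block_round between 0.7 and 8 N and contact force between the fingers and probe above 1 N and contact force between probe and stand below 0.05 N and contact force between probe and rail below 0.05 N and contact force between probe and block_square below 0.05 N and contact force between probe and block_bar below 0.05 N and linear speed of probe below 0.015 m/s); the arm keeps its last pose, push and grip.
It fails at once if a bystander is moved by more than 20 mm (distance of any of polish_1, polish_2, polish_3, tape_roll, dial_timer from where it was at the start of the episode above 0.02 m).
It fails at once if the probe is pressed hard on a block (over 15 N) (contact force between probe and block_round above 15 N or contact force between probe and block_square above 15 N or contact force between probe and block_bar above 15 N).
It also fails if it takes over 72 s, if anything falls off the work surface, if the arm or the gripper's body presses on something with over 40 N, if the wrist force passes 120 N, or if a joint passes its speed limit or range.

## Working session

There is one attempt and no reset: what is moved stays moved. The work goes in short steps, Python scripts to look and compute and a tool call to move; the robot and the scene stay as the last step left them, time stands still between calls to the robot, and variables do not carry over. Pictures are saved under pics/ and viewed, at most 10 in all, crops included, and the job is handed in when it is done.

Besides the shell and the picture viewer there is one more tool, called after "Emit:" as name(argument=value, ...) on one line, values as JSON. play_rows: Moves the arm, as the interface text tells. Its arguments: {"type":"object","properties":{"motion":{"type":"array"}},"required":["motion"]}

```bash
ls; mkdir -p pics
python3 - <<'E'
from plant import get_obs,cams,ctrl
import cv2,numpy as np
o=get_obs(); print(o, ctrl.hold_point_z)
for n in("scene","top"):
    f=cams.grab_frame(n); np.savez("pics/%s0.npz"%n,**f)
    print(f["intrinsics"].round(1).tolist(),f["cam_to_world"].round(3).tolist())
    cv2.imwrite(f"pics/{n}0.png",cv2.resize(f["color"][:,:,::-1],(800,600)))
E
```

```text
pics
{'t': 0.0, 'q': array([ 1.00101236e+00,  2.76546527e-01,  1.50607800e+00, -1.09322276e-05,
        1.36068859e+00, -1.21017165e-01]), 'qvel': array([ 3.33315273e-04, -2.03727276e-03, -3.69130180e-04,  6.34908490e-05,
        9.15452775e-04, -8.44260406e-04]), 'joint_efforts': array([ 2.03862466e-03, -4.04585910e+01, -2.37233359e+01,  7.02335243e-02,
        3.42909771e-02, -1.12623597e-04]), 'ee_pos': array([0.24918749, 0.51759381, 0.20465435]), 'orientation': array([-3.13988349e+00, -1.97087558e-04,  2.69282797e+00]), 'force': array([-0.38033121,  0.02697674, -0.13750828]), 'moment': array([ 0.02852285,  0.04540323, -0.01200525]), 'gripper_force': 0.0, 'width': 1.0010348423847342} 0.0188
[[378.1, 0.0, 257.0], [0.0, 378.1, 186.3], [0.0, 0.0, 1.0]] [[0.851, -0.32, 0.416, 0.028], [-0.525, -0.529, 0.667, -0.636], [0.006, -0.786, -0.618, 0.803], [0.0, 0.0, 0.0, 1.0]]
[[360.1, 0.0, 253.2], [0.0, 360.1, 193.6], [0.0, 0.0, 1.0]] [[0.008, -0.992, 0.122, 0.375], [-1.0, -0.01, -0.015, 0.134], [0.016, -0.122, -0.992, 1.169], [0.0, 0.0, 0.0, 1.0]]
```

View pics/scene0.png

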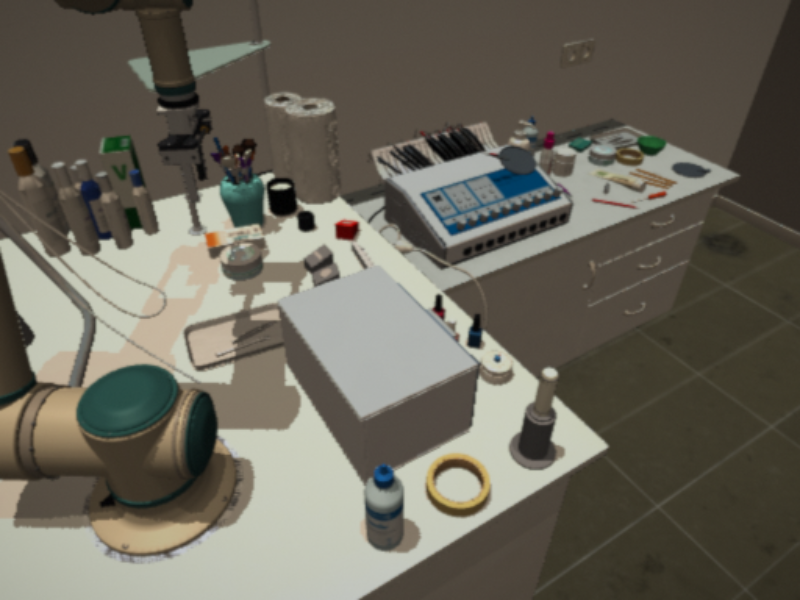

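View pics/top0.png

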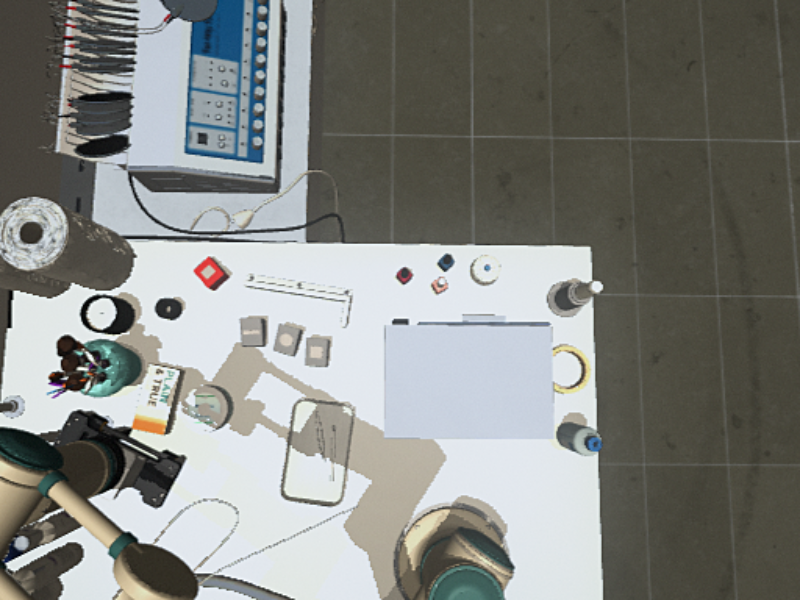

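The top view shows the rail (800x600 px, 245–350, 275–325), three grey blocks at (253,331), (288,338) and (317,350), and a red decoy at (210,272). The stand with the probe is at (570,297), behind a big box. Both the bottle at (580,440) and the polish bottles could be mistaken for the probe, but the probe is the white rod in the dark stand. Next I'll take a close crop and measure.

```bash
cat > h.py <<'E'
import numpy as np,cv2
def load(n): 
    d=np.load(n); return {k:d[k] for k in d}
def cloud(f):
    K=f["intrinsics"];z=f["z_map"].astype(float);h,w=z.shape
    u,v=np.meshgrid(np.arange(w),np.arange(h))
    P=np.stack([(u-K[0,2])/K[0,0]*z,(v-K[1,2])/K[1,1]*z,z,np.ones_like(z)],-1)@f["cam_to_world"].T
    P=P[...,:3];P[z==0]=np.nan
    return P
E
python3 - <<'E'
from h import *
f=load("pics/top0.npz");P=cloud(f)
c=f["color"][160:250,120:240,::-1]; a=cv2.resize(c,None,fx=5,fy=5,interpolation=cv2.INTER_CUBIC)
cv2.imwrite("pics/crop.png",a)
def reg(u0,v0,u1,v1,lo,hi,name):
    q=P[v0:v1,u0:u1].reshape(-1,3);q=q[(q[:,2]>lo)&(q[:,2]<hi)]
    if len(q)<3: print(name,"none");return
    r=cv2.minAreaRect((q[:,:2]*1000).astype(np.float32))
    print(name,len(q),"rect mm",np.round(r[0],1),np.round(r[1],1),round(r[2],1),"z",q[:,2].min().round(3),q[:,2].max().round(3))
reg(150,197,173,226,.015,.06,"b1");reg(174,203,194,230,.015,.06,"b2");reg(193,210,213,238,.015,.06,"b3")
reg(150,172,228,212,.018,.035,"rail");reg(345,170,392,205,.08,.1,"tube top");reg(345,170,392,205,.1,.3,"probe");reg(345,170,392,205,.12,.3,"probe hi")
reg(345,170,392,205,.004,.02,"foot")
reg(240,195,360,285,.05,.4,"box");reg(240,160,330,200,.01,.2,"bottles")
reg(350,215,385,255,.01,.06,"tape");reg(350,265,390,295,.02,.3,"bottle")
reg(120,240,152,280,.02,.3,"jar");reg(180,255,230,325,.005,.1,"tray")
print(P[100:384:40,250].round(3).tolist())
q=P[196:225,165];
E
```

```text
b1 280 rect mm [453.9 406.6] [55.9 45.4] 1.2 z 0.015 0.046
b2 264 rect mm [438.8 336.4] [44.9 55.7] 74.4 z 0.016 0.048
b3 264 rect mm [414.6 275.2] [44.6 55.9] 85.4 z 0.016 0.047
rail 359 rect mm [509.3 318.9] [103.7 218.7] 0.2 z 0.018 0.035
tube top 115 rect mm [ 529.  -235.9] [46.5 41.9] 21.6 z 0.08 0.1
probe 168 rect mm [ 528.8 -236.4] [33.5 28.4] 0.9 z 0.1 0.188
probe hi 134 rect mm [ 529.9 -238.1] [25.4 24.8] 0.9 z 0.12 0.188
foot 138 rect mm [ 540.4 -225.8] [117.3  67.3] 40.9 z 0.004 0.019
box 8240 rect mm [371.2 -12.6] [218.4 300. ] 0.5 z 0.102 0.177
bottles 505 rect mm [581.3   8.1] [ 74.9 212. ] 11.1 z 0.01 0.079
tape 245 rect mm [ 384.6 -242.5] [94.8 72.2] 1.0 z 0.01 0.028
bottle 514 rect mm [ 263.5 -200.3] [123.1  52.2] 72.4 z 0.02 0.173
jar 702 rect mm [301.6 484.2] [88.2 79.6] 3.9 z 0.021 0.049
tray 430 rect mm [211.8 271.8] [134.2 214.1] 85.7 z 0.005 0.018
[[1.177, 0.126, -0.859], [0.937, 0.124, -0.858], [0.564, 0.127, -0.0], [0.425, 0.127, 0.169], [0.315, 0.126, 0.17], [0.18, 0.123, -0.004], [0.06, 0.122, -0.0], [-0.059, 0.121, -0.002]]
```

View pics/crop.png

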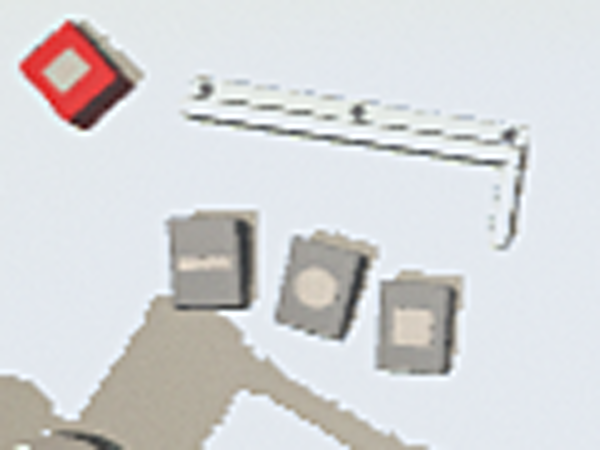

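The crop shows bar block (208,262), round block (318,287) and square block (412,327), with the high edges towards the rail and the red decoy at (75,70). Next I'll fit the rail frame and the block poses in it.

```bash
cat >> h.py <<'E'
from scipy.optimize import least_squares
def rel(q,c,yaw):
    s,k=np.sin(yaw),np.cos(yaw);d=q[...,:2]-c
    return np.stack([d[...,0]*k+d[...,1]*s,-d[...,0]*s+d[...,1]*k],-1)
E
python3 - <<'E'
from h import *
f=load("pics/top0.npz");P=cloud(f)
q=P[172:212,150:228].reshape(-1,3);q=q[(q[:,2]>.021)&(q[:,2]<.032)]
# rail as binned front edge
yaw=-.12
for it in range(4):
    r=rel(q,np.array([.5,.3]),yaw)
    L=r[(r[:,1]>-.06)&(r[:,1]<.09)]
    if it==0: print(np.percentile(r,[0,2,50,98,100],axis=0).round(4).tolist())
    fr=np.array([L[(L[:,1]>=b)&(L[:,1]<b+.01)].mean(0) for b in np.arange(-.05,.09,.01)])
    wid=[np.ptp(L[(L[:,1]>=b)&(L[:,1]<b+.01),0]).round(4) for b in np.arange(-.05,.09,.02)]
    m=np.polyfit(fr[:,1],fr[:,0],1); yaw-=np.arctan(m[0])
r=rel(q,np.array([.5,.3]),yaw)
L=r[(r[:,1]>-.06)&(r[:,1]<.09)]
wx=np.median(L[:,0])
S=r[r[:,0]<wx-.02]
print("yaw",yaw,"wall mid x",wx,"wid",wid,"stop mid y",np.median(S[:,1]),S.min(0),S.max(0),"ext",r.min(0),r.max(0),len(L),len(S))
o=np.array([wx-.006,np.median(S[:,1])+.006])
c=np.array([.5,.3])+np.array([[np.cos(yaw),-np.sin(yaw)],[np.sin(yaw),np.cos(yaw)]])@o
print("corner",c)
for n,(x,y),b in(("bar",(453.9,406.6),1.2),("round",(438.8,336.4),-15.6),("square",(414.6,275.2),-4.6)):
    print(n,rel(np.array([x/1e3,y/1e3]),c,yaw).round(4),b-np.degrees(yaw))
E
```

```text
[[-0.0575, -0.0866], [-0.0367, -0.0856], [0.0356, 0.0018], [0.0444, 0.1292], [0.0461, 0.1348]]<stdin>:10: RuntimeWarning: Mean of empty slice.
  ret = um.true_divide(
Traceback (most recent call last):
ValueError: zero-size array to reduction operation maximum which has no identity
```

Run:
```python
from h import *
f=load("pics/top0.npz");P=cloud(f)
q=P[172:212,150:228].reshape(-1,3);q=q[(q[:,2]>.021)&(q[:,2]<.032)]
r=rel(q,np.array([.5,.3]),-.12)
L=r[(r[:,0]>.02)&(r[:,1]<.125)&(r[:,1]>-.07)]
vx,vy,x0,y0=cv2.fitLine((L*1000).astype(np.float32),cv2.DIST_HUBER,0,.01,.01).ravel()
dy=-np.arctan(vx/vy); yaw=-.12+dy
r=rel(q,np.array([.5,.3]),yaw)
L=r[(r[:,0]>.02)&(r[:,1]<.125)&(r[:,1]>-.07)]; S=r[(r[:,0]<.01)&(r[:,1]<-.05)]
print("yaw",yaw,np.percentile(L[:,0],[1,10,50,90,99]).round(4),len(L),"S y",np.percentile(S[:,1],[1,10,50,90,99]).round(4),len(S),"xmin",S[:,0].min())
o=np.array([np.median(L[:,0])-.006,np.median(S[:,1])+.006])
c=np.array([.5,.3])+np.array([[np.cos(yaw),-np.sin(yaw)],[np.sin(yaw),np.cos(yaw)]])@o
print("corner",c, "ymax rel",r[:,1].max()-o[1])
for n,(x,y),b in(("bar",(453.9,406.6),1.2),("round",(438.8,336.4),-15.6),("square",(414.6,275.2),-4.6)):
    print(n,rel(np.array([x/1e3,y/1e3]),c,yaw).round(4),b-np.degrees(yaw))
for k,(u0,v0,u1,v1) in dict(bottles=(240,155,330,200)).items():
    q=P[v0:v1,u0:u1].reshape(-1,3);q=q[(q[:,2]>.012)&(q[:,2]<.2)]
    print(k,q.min(0),q.max(0))
```

```text
yaw -0.14505108 [0.0309 0.032  0.0367 0.0414 0.043 ] 222 S y [-0.086  -0.085  -0.0804 -0.0754 -0.0744] 36 xmin -0.020133454084126368
corner [0.51958419 0.22198429] ymax rel 0.21021674025843473
bar [-0.0917  0.1732] 9.510814
round [-0.0965  0.1015] -7.2891865
square [-0.1116  0.0375] 3.710814
bottles [ 0.53883249 -0.09861164  0.01202968] [0.61812096 0.11426385 0.07887178]
```

```bash
cat >> h.py <<'E'
from scipy.spatial.transform import Rotation as R
C=np.array([.5196,.2220]);RY=-.145
def W(x,y,z):  # rail frame -> world
    k,s=np.cos(RY),np.sin(RY);return np.array([C[0]+k*x-s*y,C[1]+s*x+k*y,z])
def tool(yaw,tilt=0):  # tool down, yaw; tilt: fingers lean to rail +x by tilt
    return R.from_euler('z',RY)*R.from_euler('y',-tilt)*R.from_euler('xz',[np.pi,yaw-RY])
def mv(p,T):
    from plant import get_obs
    o=get_obs();R0=R.from_euler('xyz',o["orientation"])
    print("t",round(o["t"],2),"at",o["ee_pos"].round(4),"F",o["force"].round(1),"w",round(o["width"],2),"gf",round(o["gripper_force"],1))
    print("shift cm",(R0.inv().apply(p-o["ee_pos"])*100).round(2),"turn deg",np.degrees((R0.inv()*T).as_rotvec()).round(1))
XP=RY+np.pi;YP=RY+np.pi/2
E
python3 - <<'E'
from h import *
print(tool(XP).as_matrix().round(2).tolist(),tool(XP,.35).as_matrix()[:,2].round(2))
mv(W(-.168,.0375,.06),tool(XP))
E
```

```text
[[-0.99, 0.14, 0.0], [0.14, 0.99, 0.0], [-0.0, 0.0, -1.0]] [ 0.34 -0.05 -0.94]
t 0.1 at [0.2493 0.5176 0.2047] F [ 0.3 -0.5 -0. ] w 1.0 gf 0.0
shift cm [-20.04 -16.33  14.49] turn deg [ -0.1  -0.  -17.4]
```

Emit:
play_rows(motion=[[0.15,-4,-3.3,2.9,0,0,-4],[0.15,-8,-6.6,5.8,0,0,-8],[0.15,-12,-9.9,8.7,0,0,-12],[0.15,-16,-13.2,11.6,0,0,-16],[0.15,-20,-16.3,14.5,0,0,-17.4]])

```text
t: 0.6
ee_pos: [0.3416, 0.3188, 0.0822]
orientation: [3.142, 0.0, 2.999]
force: [0.3, -0.1, -0.4]
width: 0.61
gripper_force: 0.0
```

Emit:
play_rows(motion=[[0.15,0,0,0,0,0,0],[0.15,0,0,0,0,0,0]])

```text
t: 0.8
ee_pos: [0.3416, 0.3197, 0.0827]
orientation: [-3.141, -0.001, 2.993]
force: [-0.4, 0.3, 0.5]
width: 0.443
gripper_force: 0.0
```

Run:
```python
from h import *
mv(W(-.168,.0375,.012),tool(XP))
```

```text
t 0.8 at [0.3416 0.3197 0.0827] F [-0.4  0.3  0.5] w 0.44 gf 0.0
shift cm [-2.24 -3.34  7.07] turn deg [-0.  -0.1 -0.2]
```

Emit:
play_rows(motion=[[0.15,-1.5,-2.2,2,0,0,0],[0.15,-2.2,-3.3,4,0,0,0],[0.15,-2.2,-3.3,6,0,0,0],[0.15,-2.2,-3.3,7.1,0,0,0],[0.15,-2.2,-3.3,7.1,0,0,0]])

```text
t: 1.3
ee_pos: [0.3578, 0.2855, 0.0115]
orientation: [-3.141, -0.001, 2.998]
force: [-0.6, 0.4, 0.1]
width: 0.148
gripper_force: 0.0
```

Emit:
play_rows(motion=[[0.15,-1,0,0,0,0,0],[0.15,-2.5,0,0,0,0,0],[0.15,-4,0,0,0,0,0],[0.15,-5.5,0,0,0,0,0],[0.15,-7,0,0,0,0,0]])

```text
t: 1.8
ee_pos: [0.4296, 0.2743, 0.0125]
orientation: [3.141, 0.0, 2.996]
force: [-1.1, 0.0, 2.2]
width: 0.148
gripper_force: 0.8
```

Emit:
play_rows(motion=[[0.15,-1,0,0,0,0,0],[0.15,-1.8,0,0,0,0,0],[0.15,-2.4,0,0,0,0,0],[0.15,-2.9,0,0,0,0,0],[0.15,-3.1,0,0,0,0,0]])

```text
t: 2.3
ee_pos: [0.4589, 0.2699, 0.0121]
orientation: [3.142, 0.0, 2.996]
force: [-1.0, 0.5, -0.6]
width: 0.147
gripper_force: 0.7
```

Run:
```python
from h import *
mv(W(-.064,.0375,.012),tool(XP))
```

```text
t 2.3 at [0.4589 0.2699 0.0121] F [-1.   0.5 -0.6] w 0.15 gf 0.7
shift cm [-0.29 -0.12  0.01] turn deg [ 0.  0. -0.]
```

Emit:
play_rows(motion=[[0.15,-0.15,0,0,0,0,0],[0.15,-0.3,0,0,0,0,0],[0.15,-0.4,0,0,0,0,0]])

```text
t: 2.6
ee_pos: [0.4597, 0.2698, 0.0121]
orientation: [-3.141, -0.005, 2.996]
force: [-7.1, 3.4, 4.7]
width: 0.148
gripper_force: 3.8
```

Run:
```python
from h import *
mv(W(-.15,.1015,.012),tool(XP))
```

```text
t 2.6 at [0.4597 0.2698 0.0121] F [-7.1  3.4  4.7] w 0.15 gf 3.8
shift cm [8.38 6.28 0.05] turn deg [-0.  -0.3 -0. ]
```

Emit:
play_rows(motion=[[0.15,4.5,0,0,0,0,0],[0.15,8.8,0,0,0,0,0],[0.15,8.8,4,0,0,0,0],[0.15,8.8,6.3,0,0,0,0],[0.15,8.8,6.3,0,0,0,0]])

```text
t: 3.1
ee_pos: [0.3862, 0.3477, 0.0128]
orientation: [3.138, 0.004, 3.0]
force: [0.0, -0.2, -0.3]
width: 0.149
gripper_force: 0.0
```

Emit:
play_rows(motion=[[0.15,-1,0,0,0,0,0],[0.15,-2.5,0,0,0,0,0],[0.15,-4,0,0,0,0,0],[0.15,-5.5,0,0,0,0,0],[0.15,-6.5,0,0,0,0,0]])

```text
t: 3.6
ee_pos: [0.4512, 0.3343, 0.0122]
orientation: [3.141, 0.001, 2.995]
force: [-2.0, 1.0, 1.9]
width: 0.15
gripper_force: 0.7
```

Emit:
play_rows(motion=[[0.15,-0.9,0,0,0,0,0],[0.15,-1.6,0,0,0,0,0],[0.15,-2.0,0,0,0,0,0],[0.15,-2.2,0,0,0,0,0]])

```text
t: 4.0
ee_pos: [0.4688, 0.332, 0.0121]
orientation: [-3.141, -0.004, 2.996]
force: [-7.3, 2.0, 5.7]
width: 0.151
gripper_force: 3.6
```

Run:
```python
from h import *
mv(W(-.066,.1015,.012),tool(XP))
```

```text
t 4.0 at [0.4688 0.332  0.0121] F [-7.3  2.   5.7] w 0.15 gf 3.6
shift cm [-0.02  0.    0.01] turn deg [-0.  -0.2 -0.1]
```

Emit:
play_rows(motion=[[0.15,4.5,0,0,0,0,0],[0.15,8.3,0,0,0,0,0],[0.15,8.3,4,0,0,0,0],[0.15,8.3,7.1,0,0,0,0],[0.15,8.3,7.1,0,0,0,0]])

```text
t: 4.5
ee_pos: [0.4003, 0.4185, 0.0128]
orientation: [3.137, 0.004, 3.0]
force: [0.4, 0.1, 0.5]
width: 0.147
gripper_force: 0.0
```

Emit:
play_rows(motion=[[0.15,-1,0,0,0,0,0],[0.15,-2.5,0,0,0,0,0],[0.15,-4,0,0,0,0,0],[0.15,-5.5,0,0,0,0,0],[0.15,-6.5,0,0,0,0,0]])

```text
t: 5.0
ee_pos: [0.4653, 0.4037, 0.0121]
orientation: [3.141, 0.0, 2.995]
force: [-2.0, 1.1, 1.0]
width: 0.152
gripper_force: 0.9
```

Emit:
play_rows(motion=[[0.15,-0.7,0,0,0,0,0],[0.15,-1.2,0,0,0,0,0],[0.15,-1.5,0,0,0,0,0],[0.15,-1.7,0,0,0,0,0]])

```text
t: 5.4
ee_pos: [0.4789, 0.4023, 0.0121]
orientation: [-3.141, -0.002, 2.996]
force: [-4.5, 0.6, 3.8]
width: 0.15
gripper_force: 2.6
```

Run:
```python
from h import *
mv(W(-.066,.1732,.012),tool(XP))
mv(W(-.0345,.215,.012),tool(YP))
from plant import cams
f=cams.grab_frame("top")
cv2.imwrite("pics/c2.png",cv2.resize(f["color"][160:250,120:240,::-1],None,fx=5,fy=5,interpolation=cv2.INTER_CUBIC))
```

```text
t 5.4 at [0.4789 0.4023 0.0121] F [-4.5  0.6  3.8] w 0.15 gf 2.6
shift cm [-0.03  0.07  0.01] turn deg [-0.  -0.1 -0. ]
t 5.4 at [0.4789 0.4023 0.0121] F [-4.5  0.6  3.8] w 0.15 gf 2.6
shift cm [-3.18  4.25  0.01] turn deg [-0.1 -0.1 90. ]
```

View pics/c2.png

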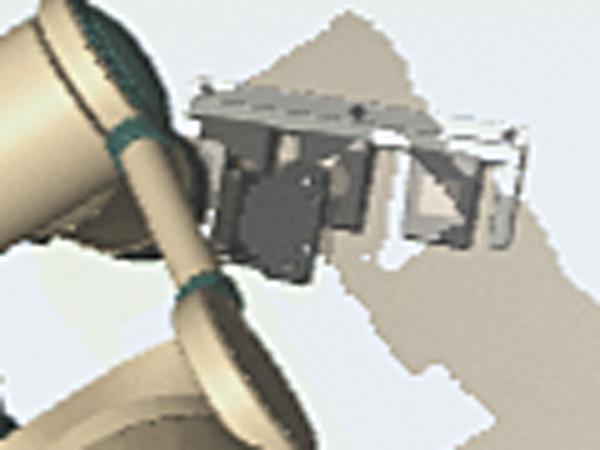

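The square block (440,200) and round block (345,185) sit against the wall, and the bar block is under the gripper. Now I'll turn the tool for the sideways push.

Emit:
play_rows(motion=[[0.15,1.5,0,-2,0,0,0],[0.15,1.5,2,-6,0,0,5],[0.15,0,5,-6,0,0,13],[0.15,-1,5,-6,0,0,21],[0.15,-2,5,-6,0,0,29]])

```text
t: 5.95
ee_pos: [0.508, 0.4502, 0.0728]
orientation: [3.139, 0.002, 2.487]
force: [-0.2, -1.0, -0.1]
width: 0.151
gripper_force: 0.0
```

Emit:
play_rows(motion=[[0.15,0,0,0,0,0,8.5],[0.15,0,0,0,0,0,17],[0.15,0,0,0,0,0,25.5],[0.15,0,0,0,0,0,34],[0.15,0,0,0,0,0,42.5]])

```text
t: 6.45
ee_pos: [0.5074, 0.4491, 0.0723]
orientation: [3.14, 0.0, 1.743]
force: [-0.7, 0.1, 0.1]
width: 0.15
gripper_force: 0.0
```

Emit:
play_rows(motion=[[0.15,0,0,0,0,0,8.5],[0.15,0,0,0,0,0,17],[0.15,0,0,0,0,0,18.5],[0.15,0,0,0,0,0,18.5]])

```text
t: 6.85
ee_pos: [0.5071, 0.449, 0.0723]
orientation: [3.141, -0.0, 1.428]
force: [0.4, -0.1, 0.3]
width: 0.149
gripper_force: 0.0
```

Run:
```python
from h import *
mv(W(-.034,.220,.012),tool(YP))
```

```text
t 6.85 at [0.5071 0.449  0.0723] F [ 0.4 -0.1  0.3] w 0.15 gf 0.0
shift cm [-0.29  1.11  6.03] turn deg [ 0.1 -0.   0.2]
```

Emit:
play_rows(motion=[[0.15,-0.2,1.1,2,0,0,0],[0.15,-0.2,1.1,4.5,0,0,0],[0.15,-0.2,1.1,6,0,0,0],[0.15,-0.2,1.1,6,0,0,0]])

```text
t: 7.25
ee_pos: [0.5157, 0.4441, 0.0095]
orientation: [-3.138, 0.004, 1.427]
force: [-1.1, 0.2, 1.0]
width: 0.15
gripper_force: 0.0
```

Emit:
play_rows(motion=[[0.15,-1,0,0,0,0,0],[0.15,-2,0,0,0,0,0],[0.15,-3,0,0,0,0,0],[0.15,-4,0,0,0,0,0],[0.15,-5,0,0,0,0,0]])

```text
t: 7.75
ee_pos: [0.5108, 0.3961, 0.0134]
orientation: [3.14, -0.003, 1.425]
force: [-0.5, 3.1, 2.8]
width: 0.149
gripper_force: 1.8
```

Emit:
play_rows(motion=[[0.15,-0.8,0,0,0,0,0],[0.15,-1.5,0,0,0,0,0],[0.15,-2,0,0,0,0,0],[0.15,-2.3,0,0,0,0,0],[0.15,-2.6,0,0,0,0,0]])

```text
t: 8.25
ee_pos: [0.5073, 0.371, 0.0127]
orientation: [3.14, -0.002, 1.425]
force: [1.0, 5.8, 3.7]
width: 0.154
gripper_force: 2.6
```

Run:
```python
from h import *
mv(W(-.034,.140,.012),tool(YP))
```

```text
t 8.25 at [0.5073 0.371  0.0127] F [1.  5.8 3.7] w 0.15 gf 2.6
shift cm [-0.56 -0.03  0.07] turn deg [ 0.1 -0.1 -0. ]
```

Emit:
play_rows(motion=[[0.15,-0.3,0,0,0,0,0],[0.15,-0.5,0,0,0,0,0],[0.15,-0.6,0,0,0,0,0],[0.15,-0.7,0,0,0,0,0]])

```text
t: 8.65
ee_pos: [0.5066, 0.3668, 0.0127]
orientation: [3.14, -0.007, 1.424]
force: [0.1, 13.3, 1.8]
width: 0.152
gripper_force: 6.3
```

Run:
```python
from h import *
mv(W(-.034,.140,.012),tool(YP))
```

```text
t 8.65 at [0.5066 0.3668 0.0127] F [ 0.1 13.3  1.8] w 0.15 gf 6.3
shift cm [-0.14 -0.03  0.07] turn deg [ 0.1 -0.4 -0.1]
```

Emit:
play_rows(motion=[[0.15,3,0,0,0,0,0],[0.15,4,0,-4,0,0,0],[0.15,6,-3,-8,0,0,-8],[0.15,8,-7,-10,0,0,-16],[0.15,10,-10,-12,0,0,-24]])

```text
t: 9.15
ee_pos: [0.419, 0.4751, 0.1323]
orientation: [-3.138, 0.004, 1.85]
force: [0.3, -0.6, -0.0]
width: 0.147
gripper_force: 0.0
```

Emit:
play_rows(motion=[[0.15,4,-2,0,0,0,-8],[0.15,7,-4,0,0,0,-16],[0.15,10,-6,0,0,0,-24],[0.15,10,-8,0,0,0,-32],[0.15,10,-8,0,0,0,-40]])

```text
t: 9.65
ee_pos: [0.3133, 0.5488, 0.1306]
orientation: [-3.134, 0.001, 2.552]
force: [0.1, 0.1, -0.7]
width: 0.148
gripper_force: 0.0
```

Run:
```python
from h import *
from plant import cams
f=cams.grab_frame("top"); P=cloud(f); np.savez("pics/top1.npz",**f)
a=cv2.resize(f["color"][160:250,120:240,::-1],None,fx=5,fy=5,interpolation=cv2.INTER_CUBIC)
cv2.imwrite("pics/c3.png",a)
q=P[165:225,150:228].reshape(-1,3);r=rel(q,C,RY)
m=(r[:,0]>-.1)&(r[:,0]<.03)&(r[:,1]>-.03)&(r[:,1]<.22)&(q[:,2]>.017)&(q[:,2]<.06)
# front edge & side edges in the rail frame
B=m&(r[:,0]<-.008)&(r[:,1]>.003)
for y in np.arange(.005,.135,.01):
    s=B&(r[:,1]>=y)&(r[:,1]<y+.01)
    print(round(y,3),s.sum(),(r[s,0].min().round(4),r[s,0].max().round(4)) if s.any() else "")
print("left end",np.percentile(r[B,1],[95,99,100]).round(4),"stop", np.percentile(r[m&(r[:,1]<.0)&(r[:,0]<-.01),1],[1,50,99]).round(4))
mv(W(-.08,.066,.06),tool(XP))
```

```text
0.005 47 (np.float64(-0.0556), np.float64(-0.009))
0.015 50 (np.float64(-0.0547), np.float64(-0.0082))
0.025 52 (np.float64(-0.0559), np.float64(-0.0082))
0.035 45 (np.float64(-0.0545), np.float64(-0.0104))
0.045 51 (np.float64(-0.0559), np.float64(-0.0081))
0.055 49 (np.float64(-0.0545), np.float64(-0.0081))
0.065 49 (np.float64(-0.0557), np.float64(-0.0088))
0.075 50 (np.float64(-0.056), np.float64(-0.0097))
0.085 50 (np.float64(-0.0555), np.float64(-0.0087))
0.095 47 (np.float64(-0.0557), np.float64(-0.0097))
0.105 50 (np.float64(-0.0559), np.float64(-0.0082))
0.115 52 (np.float64(-0.0541), np.float64(-0.0096))
0.125 34 (np.float64(-0.0549), np.float64(-0.0081))
left end [0.1255 0.1305 0.1327] stop [-0.0117 -0.0062 -0.0001]
t 9.7 at [0.3148 0.549  0.1307] F [-0.1 -0.4 -1. ] w 0.15 gf 0.0
shift cm [-25.09 -13.3    7.2 ] turn deg [ -0.4   0.  -25.3]
```

View pics/c3.png

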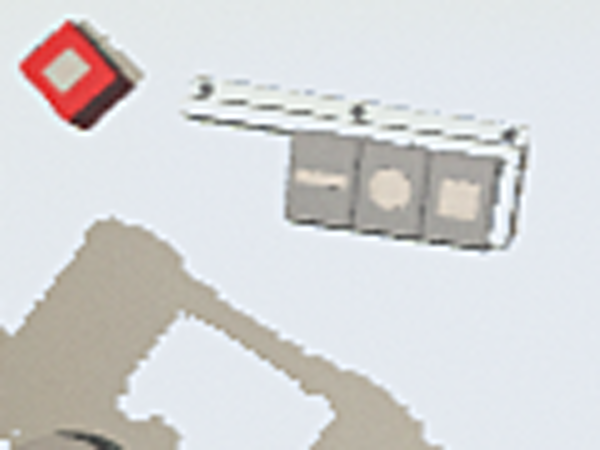

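The row is closed and straight: bar (320,180), round (390,188), square (460,200). The front edges sit at -55.6 mm and the left end at 132 mm. Next is locating the probe.

Run:
```python
from h import *
for n in("top","scene"):
    P=cloud(load(f"pics/{n}0.npz")).reshape(-1,3)
    m=(abs(P[:,0]-.53)<.05)&(abs(P[:,1]+.237)<.05)
    for lo,hi,nm in((.178,.195,"cap"),(.115,.170,"handle"),(.094,.107,"flange"),(.03,.088,"tube")):
        q=P[m&(P[:,2]>lo)&(P[:,2]<hi)]
        if len(q)>5:
            f=least_squares(lambda p:np.hypot(q[:,0]-p[0],q[:,1]-p[1])-p[2],[.53,-.237,.015],loss="soft_l1",f_scale=.001).x
            print(n,nm,len(q),"mid",((q.min(0)+q.max(0))/2).round(4),"circle",f.round(4),"zmax",q[:,2].max().round(3))
mv(np.array([.53,-.237,.30]),tool(XP))
```

```text
top cap 61 mid [ 0.5304 -0.2386  0.1829] circle [ 0.53   -0.2377  0.0086] zmax 0.188
top handle 61 mid [ 0.5291 -0.2342  0.142 ] circle [ 0.5306 -0.2399  0.0129] zmax 0.169
top flange 88 mid [ 0.5297 -0.2374  0.1004] circle [ 0.5309 -0.2402  0.0182] zmax 0.107
top tube 94 mid [ 0.5281 -0.2278  0.0582] circle [ 0.5306 -0.2395  0.0235] zmax 0.086
scene cap 84 mid [ 0.5275 -0.241   0.1822] circle [ 0.5275 -0.2419  0.0089] zmax 0.186
scene handle 189 mid [ 0.527  -0.2422  0.1425] circle [ 0.5292 -0.241   0.0124] zmax 0.17
scene flange 147 mid [ 0.5281 -0.2418  0.1005] circle [ 0.5303 -0.2404  0.0186] zmax 0.107
scene tube 302 mid [ 0.5248 -0.2454  0.059 ] circle [ 0.5295 -0.2409  0.0235] zmax 0.088
t 9.7 at [0.3148 0.549  0.1307] F [-0.1 -0.4 -1. ] w 0.15 gf 0.0
shift cm [-61.48 -53.63 -16.49] turn deg [ -0.4   0.  -25.3]
```

Emit:
play_rows(motion=[[0.7,0,0,-5,0,0,-5],[0.7,0,0,-10,0,0,-10],[0.7,0,0,-15,0,0,-15],[0.7,0,0,-17,0,0,-20],[0.7,0,0,-17,0,0,-25.3]])

```text
t: 10.2
ee_pos: [0.3186, 0.5511, 0.306]
orientation: [3.138, 0.004, 2.984]
force: [0.2, -0.2, -1.5]
width: 0.54
gripper_force: 0.0
```

Run:
```python
from h import *
mv(np.array([.53,-.237,.30]),tool(XP))
```

```text
t 10.2 at [0.3186 0.5511 0.306 ] F [ 0.2 -0.2 -1.5] w 0.54 gf 0.0
shift cm [-33.21 -74.53   0.46] turn deg [ 0.2  0.2 -0.7]
```

Emit:
play_rows(motion=[[0.7,-2,-4.5,0,0,0,0],[0.7,-4,-9,0,0,0,0],[0.7,-6,-13.5,0,0,0,0],[0.7,-8,-18,0,0,0,0],[0.7,-10,-22.5,0,0,0,0]])

```text
t: 10.7
ee_pos: [0.3802, 0.3098, 0.3011]
orientation: [-3.138, -0.001, 2.981]
force: [0.5, -0.8, 0.5]
width: 0.701
gripper_force: 0.0
```

Emit:
play_rows(motion=[[0.7,-2,-4.5,0,0,0,0],[0.7,-4,-9,0,0,0,0],[0.7,-6,-13.5,0,0,0,0],[0.7,-8,-18,0,0,0,0],[0.7,-10,-22.5,0,0,0,0]])

```text
t: 11.2
ee_pos: [0.4429, 0.0722, 0.3014]
orientation: [-3.139, -0.003, 2.981]
force: [1.7, 0.0, 0.6]
width: 0.701
gripper_force: 0.0
```

Emit:
play_rows(motion=[[0.7,-2,-4.5,0,0,0,0],[0.7,-4,-9,0,0,0,0],[0.7,-6,-13.5,0,0,0,0],[0.7,-8,-18,0,0,0,0],[0.7,-10,-22.5,0,0,0,0]])

```text
t: 11.7
ee_pos: [0.506, -0.1653, 0.3012]
orientation: [-3.141, -0.004, 2.98]
force: [0.6, 0.5, 1.0]
width: 0.7
gripper_force: 0.0
```

Run:
```python
from h import *
mv(np.array([.530,-.2403,.27]),tool(XP))
```

```text
t 11.7 at [ 0.506  -0.1653  0.3012] F [0.6 0.5 1. ] w 0.7 gf 0.0
shift cm [-3.59 -7.02  3.11] turn deg [-0.  -0.2 -0.9]
```

Emit:
play_rows(motion=[[0.7,-1.8,-3.5,0,0,0,-0.5],[0.7,-3.5,-7,0,0,0,-0.9],[0.7,-3.6,-7,3.1,0,0,-0.9],[0.7,-3.6,-7,3.1,0,0,-0.9],[0.7,-3.6,-7,3.1,0,0,-0.9]])

```text
t: 12.2
ee_pos: [0.5306, -0.2371, 0.2702]
orientation: [3.141, -0.004, 2.998]
force: [0.2, -0.0, -0.7]
width: 0.699
gripper_force: 0.0
```

Run:
```python
from h import *
mv(np.array([.530,-.2403,.143-.0188]),tool(XP))
```

```text
t 12.2 at [ 0.5306 -0.2371  0.2702] F [ 0.2 -0.  -0.7] w 0.7 gf 0.0
shift cm [-0.05 -0.34 14.6 ] turn deg [ 0.1 -0.2  0.1]
```

Emit:
play_rows(motion=[[0.7,0,-0.3,4,0,0,0],[0.7,0,-0.3,8,0,0,0],[0.7,0,-0.3,11,0,0,0],[0.7,0,-0.3,13.5,0,0,0],[0.7,0,-0.3,14.6,0,0,0]])

```text
t: 12.7
ee_pos: [0.5306, -0.2389, 0.1243]
orientation: [3.141, -0.003, 3.001]
force: [0.4, -0.1, -0.5]
width: 0.702
gripper_force: 0.0
```

Emit:
play_rows(motion=[[0.2,0,0,0,0,0,0],[0.2,0,0,0,0,0,0],[0.2,0,0,0,0,0,0],[0.2,0,0,0,0,0,0],[0.2,0,0,0,0,0,0]])

```text
t: 13.2
ee_pos: [0.5321, -0.2405, 0.1261]
orientation: [-3.141, 0.002, 3.0]
force: [-0.1, 0.9, 0.1]
width: 0.312
gripper_force: 0.0
```

Emit:
play_rows(motion=[[0.1,0,0,0,0,0,0],[0.0,0,0,0,0,0,0],[0.0,0,0,0,0,0,0]])

```text
t: 13.5
ee_pos: [0.532, -0.2403, 0.1259]
orientation: [-3.141, 0.001, 3.0]
force: [0.1, 0.3, 5.3]
width: 0.273
gripper_force: 30.0
```

Run:
```python
from h import *
mv(np.array([.530,-.2403,.143-.0188]),tool(XP))
```

```text
t 13.5 at [ 0.532  -0.2403  0.1259] F [0.1 0.3 5.3] w 0.27 gf 30.0
shift cm [ 0.2  -0.03  0.17] turn deg [-0.   0.1  0.2]
```

Emit:
play_rows(motion=[[0,0,0,-2,0,0,0],[0,0,0,-5,0,0,0],[0,0,0,-9,0,0,0],[0,0,0,-13.5,0,0,0],[0,0,0,-18,0,0,0]])

```text
t: 14.0
ee_pos: [0.531, -0.2399, 0.3057]
orientation: [3.141, -0.002, 3.0]
force: [1.5, -0.4, -1.7]
width: 0.269
gripper_force: 30.0
```

Emit:
play_rows(motion=[[0,0,0,-2,0,0,0],[0,0,0,-3,0,0,0],[0,0,0,-3,0,0,0]])

```text
t: 14.3
ee_pos: [0.5318, -0.2403, 0.3354]
orientation: [-3.141, 0.001, 3.0]
force: [-0.4, -0.3, -1.1]
width: 0.271
gripper_force: 30.0
```

```bash
cat >> h.py <<'E'
def tip_seen(tag,D=.083):
    """points below the fingers in the tool frame: probe cross-section centres"""
    from plant import get_obs,cams
    o=get_obs();Ri=R.from_euler('xyz',o["orientation"]).inv()
    for n in("top","scene"):
        f=cams.grab_frame(n);P=cloud(f).reshape(-1,3);P=P[~np.isnan(P[:,0])]
        t=Ri.apply(P-o["ee_pos"]);t=t[np.hypot(t[:,0],t[:,1])<.035]
        for lo,hi,r in((.028,.066,.011),(.071,.082,.005),(.004,.022,.013)):
            q=t[(t[:,2]>lo)&(t[:,2]<hi)];q=q[np.hypot(q[:,0],q[:,1])<r+.009]
            if len(q)>4:
                c=least_squares(lambda p:np.hypot(q[:,0]-p[0],q[:,1]-p[1])-r,[0,0],loss="soft_l1",f_scale=.001).x
                print(tag,n,"z",lo,hi,len(q),"centre mm",(c*1e3).round(1))
        print("  zmax",np.sort(t[(t[:,2]<.12)&(np.hypot(t[:,0],t[:,1])<.012),2])[-4:].round(4))
E
python3 - <<'E'
from h import *
tip_seen("lift")
tz=tool(XP,np.radians(20)).apply([0,0,1]);F=W(-.028,.066,.0342)
print("face",F,tz)
mv(F-tz*.083-tz*.20,tool(XP))
E
```

```text
lift top z 0.028 0.066 37 centre mm [4.8 0.1]
lift top z 0.004 0.022 24 centre mm [1.3 0.6]
  zmax [0.0649 0.0655 0.0656 0.0828]
lift scene z 0.028 0.066 131 centre mm [ 2.8 -0.5]
lift scene z 0.071 0.082 14 centre mm [3.1 0.2]
lift scene z 0.004 0.022 95 centre mm [ 2.7 -0.1]
  zmax [0.0825 0.0833 0.0837 0.0839]
face [0.50143033 0.29135318 0.0342    ] [ 0.33843095 -0.04941932 -0.93969262]
t 14.4 at [ 0.531  -0.2398  0.3332] F [ 0.1  0.1 -1.4] w 0.27 gf 30.0
shift cm [20.09 52.2   3.44] turn deg [ 0.1 -0.2  0.2]
```

Emit:
play_rows(motion=[[0,0.8,2,0,0,0,0],[0,2.6,6.5,0,0,0,0],[0,4.4,11,0,0,0,0],[0,6.2,15.5,0,0,0,0],[0,8,20,0,0,0,0]])

```text
t: 14.9
ee_pos: [0.4784, -0.028, 0.3336]
orientation: [3.14, -0.003, 3.0]
force: [-0.4, -0.3, -1.5]
width: 0.281
gripper_force: 30.0
```

Emit:
play_rows(motion=[[0,1.8,4.5,0,0,0,0],[0,3.6,9,0,0,0,0],[0,5.4,13.5,0,0,0,0],[0,7.2,18,0,0,0,0],[0,9,22.5,0,0,0,0]])

```text
t: 15.4
ee_pos: [0.4205, 0.2067, 0.3339]
orientation: [-3.141, -0.003, 3.0]
force: [1.2, 0.0, -0.8]
width: 0.273
gripper_force: 30.0
```

Emit:
play_rows(motion=[[0,1.4,4,0,0,0,0],[0,2.6,7.5,0,0,0,0],[0,3,9,0,0,0,0],[0,3,9.5,0,0,0,0],[0,3,9.5,0,0,0,0]])

```text
t: 15.9
ee_pos: [0.4067, 0.3024, 0.3344]
orientation: [-3.14, -0.001, 3.001]
force: [-0.1, -1.0, -1.0]
width: 0.275
gripper_force: 30.0
```

```bash
cat >> h.py <<'E'
def tipto(back,off=(.003,0,.083),F=None,tilt=np.radians(20)):
    T=tool(XP,tilt);F=W(-.028,.066,.0342) if F is None else F
    mv(F-T.apply([0,0,back])-T.apply(off),T)
E
python3 - <<'E'
from h import *
tipto(.10)
E
```

```text
t 15.9 at [0.4067 0.3024 0.3344] F [-0.1 -1.  -1. ] w 0.27 gf 30.0
shift cm [-3.57  0.28 12.72] turn deg [ -0.1 -20.1   0.2]
```

Emit:
play_rows(motion=[[0,-0.7,0,1.5,0,-4,0],[0,-1.4,0.1,4,0,-9,0],[0,-2.4,0.2,7,0,-14,0],[0,-3.3,0.3,10.5,0,-19,0.2],[0,-3.6,0.3,12.7,0,-20.1,0.2]])

```text
t: 16.4
ee_pos: [0.4405, 0.2975, 0.2051]
orientation: [-3.138, 0.349, 2.997]
force: [-0.5, -0.5, -1.4]
width: 0.273
gripper_force: 30.0
```

Emit:
play_rows(motion=[[0,0,0,0,0,0,0],[0,0,0,0,0,0,0]])

```text
t: 16.6
ee_pos: [0.4438, 0.2997, 0.2088]
orientation: [3.141, 0.351, 2.995]
force: [1.0, 0.4, -0.4]
width: 0.271
gripper_force: 30.0
```

Run:
```python
from h import *
tip_seen("near")
tipto(.02)
```

```text
near top z 0.028 0.066 24 centre mm [-2.6  1.1]
near top z 0.004 0.022 18 centre mm [1.9 0.6]
  zmax [0.0607 0.0651 0.0656 0.0664]
near scene z 0.028 0.066 54 centre mm [ 1.4 -0.2]
near scene z 0.071 0.082 8 centre mm [ 2.6 -0.4]
near scene z 0.004 0.022 41 centre mm [1.3 0.3]
  zmax [0.0795 0.0803 0.0806 0.0808]
t 16.7 at [0.4449 0.3008 0.2103] F [ 0.2 -0.9 -0.3] w 0.27 gf 30.0
shift cm [ 0.38 -0.14  8.21] turn deg [ 0.1  0.2 -0.2]
```

Emit:
play_rows(motion=[[0,0.1,0,2,0,0,0],[0,0.2,-0.1,4.5,0,0,0],[0,0.3,-0.1,6.8,0,0,0],[0,0.3,-0.1,8,0,0,0],[0,0.3,-0.1,8.2,0,0,0]])

```text
t: 17.2
ee_pos: [0.4689, 0.2958, 0.1299]
orientation: [3.141, 0.35, 2.995]
force: [0.5, 0.5, -1.1]
width: 0.272
gripper_force: 30.0
```

Emit:
play_rows(motion=[[0,0,0,0,0,0,0],[0,0,0,0,0,0,0],[0,0,0,0,0,0,0]])

```text
t: 17.5
ee_pos: [0.4686, 0.2967, 0.1314]
orientation: [3.139, 0.353, 2.996]
force: [0.7, 0.2, -1.1]
width: 0.272
gripper_force: 30.0
```

Run:
```python
from h import *
from plant import cams
tip_seen("close")
tipto(0)
f=cams.grab_frame("scene");K=f["intrinsics"];p=W(-.028,.066,.0342);c=np.linalg.inv(f["cam_to_world"])@np.r_[p,1];u=K@c[:3];u=(u[:2]/u[2]).astype(int)
print(u)
a=f["color"][u[1]-40:u[1]+30,u[0]-45:u[0]+45,::-1]
cv2.imwrite("pics/c4.png",cv2.resize(a,None,fx=8,fy=8,interpolation=cv2.INTER_CUBIC))
```

```text
close top z 0.028 0.066 12 centre mm [-3.6  3.2]
close top z 0.004 0.022 13 centre mm [1.7 0.5]
  zmax [0.1048 0.1052 0.1055 0.1069]
close scene z 0.028 0.066 50 centre mm [ 2.4 -1.5]
close scene z 0.071 0.082 6 centre mm [ 4.6 -1.9]
close scene z 0.004 0.022 32 centre mm [ 2.8 -1.3]
  zmax [0.0799 0.0804 0.0819 0.1024]
t 17.6 at [0.4683 0.2965 0.1311] F [ 0.1 -0.4 -1.2] w 0.27 gf 30.0
shift cm [-0.14 -0.04  1.95] turn deg [ 0.1  0.2 -0. ]
[230 175]
```

View pics/c4.png

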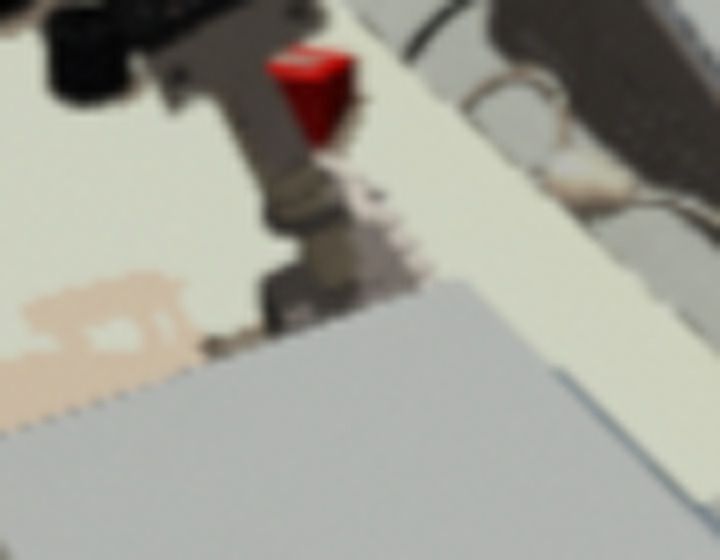

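The box hides most of this view. The probe at about (330,260) leans over the row as intended. Next I'll press in with small steps and watch the force.

Emit:
play_rows(motion=[[0,-0.05,0,0.8,0,0,0],[0,-0.1,0,1.4,0,0,0],[0,-0.1,0,1.8,0,0,0],[0,-0.1,0,2.0,0,0,0]])

```text
t: 18.05
ee_pos: [0.4757, 0.2948, 0.1109]
orientation: [-3.141, 0.35, 2.996]
force: [-0.8, -0.2, -0.6]
width: 0.272
gripper_force: 30.0
```

Emit:
play_rows(motion=[[0,0,0,0,0,0,0],[0,0,0,0,0,0,0],[0,0,0,0,0,0,0]])

```text
t: 18.35
ee_pos: [0.4755, 0.2949, 0.1117]
orientation: [3.141, 0.351, 2.996]
force: [-0.8, -0.8, -0.4]
width: 0.271
gripper_force: 30.0
```

Emit:
play_rows(motion=[[0,0,0,0.15,0,0,0],[0,0,0,0.3,0,0,0],[0,0,0,0.3,0,0,0],[0,0,0,0.3,0,0,0]])

```text
t: 18.75
ee_pos: [0.4768, 0.2949, 0.109]
orientation: [3.141, 0.351, 2.996]
force: [-2.4, -0.4, 0.6]
width: 0.273
gripper_force: 30.0
```

Run:
```python
from h import *
tipto(-.006,(.0027,0,.083))
from plant import cams,get_obs
a=[]
for i in range(6):
    cams.grab_frame("top"); o=get_obs(); a.append(np.r_[o["force"],o["moment"]])
print(np.mean(a,0).round(2),np.std(a,0).round(2))
mv(np.zeros(3),tool(XP))
```

```text
t 18.75 at [0.4768 0.2949 0.109 ] F [-2.4 -0.4  0.6] w 0.27 gf 30.0
shift cm [-0.05  0.01  0.17] turn deg [ 0.   0.1 -0. ]
[-1.14 -0.47  0.75 -0.07  0.41 -0.05] [0.34 0.53 0.41 0.01 0.02 0.04]
t 19.05 at [0.4768 0.2949 0.1089] F [-0.7 -0.2  0.4] w 0.27 gf 30.0
shift cm [ 44.04 -36.08  -4.55] turn deg [ 0.  20.1 -0. ]
```

Emit:
play_rows(motion=[[0,0,0,0.07,0,0,0],[0,0,0,0.14,0,0,0],[0,0,0,0.14,0,0,0],[0,0,0,0.14,0,0,0],[0,0,0,0.14,0,0,0]])

```text
t: 19.55
ee_pos: [0.4773, 0.2948, 0.1076]
orientation: [3.141, 0.351, 2.996]
force: [-1.5, -0.2, 1.3]
width: 0.271
gripper_force: 30.0
```

Run:
```python
from h import *
tip_seen("press")
tipto(-.006,(.0027,0,.083))
from plant import cams,get_obs
a=[]
for i in range(8):
    f=cams.grab_frame("top"); o=get_obs(); a.append(o["force"])
print(np.mean(a,0).round(2),o["qvel"].round(4))
P=cloud(f);q=P[165:225,150:228].reshape(-1,3);r=rel(q,C,RY)
B=(r[:,0]>-.07)&(r[:,0]<-.03)&(r[:,1]>.003)&(r[:,1]<.15)&(q[:,2]>.017)&(q[:,2]<.045)
for y in np.arange(.005,.135,.02):
    s=B&(r[:,1]>=y)&(r[:,1]<y+.02); print(y.round(3),s.sum(),r[s,0].min().round(4) if s.any() else "")
print("left",r[B,1].max())
cv2.imwrite("pics/c5.png",cv2.resize(f["color"][160:250,120:240,::-1],None,fx=5,fy=5,interpolation=cv2.INTER_CUBIC))
```

```text
press top z 0.028 0.066 14 centre mm [-2.5  1.6]
press top z 0.071 0.082 22 centre mm [-5.6 -3.3]
press top z 0.004 0.022 11 centre mm [2.2 0.6]
  zmax [0.0795 0.0799 0.0813 0.0826]
press scene z 0.028 0.066 38 centre mm [ 1.6 -1.6]
press scene z 0.004 0.022 36 centre mm [ 1.9 -0.7]
  zmax [0.0575 0.0582 0.0583 0.0613]
t 19.65 at [0.4773 0.2948 0.1076] F [-1.5 -0.3  1.1] w 0.27 gf 30.0
shift cm [-0.05  0.01  0.03] turn deg [ 0.   0.1 -0. ]
[-1.47 -0.65  0.95] [-0.001  -0.0013 -0.0001 -0.0006  0.0002  0.0007]
0.005 27 -0.0487
0.025 41 -0.0491
0.045 18 -0.049
0.065 0 
0.085 8 -0.0355
0.105 24 -0.0468
0.125 7 -0.0399
left 0.13207585761708324
```

View pics/c5.png

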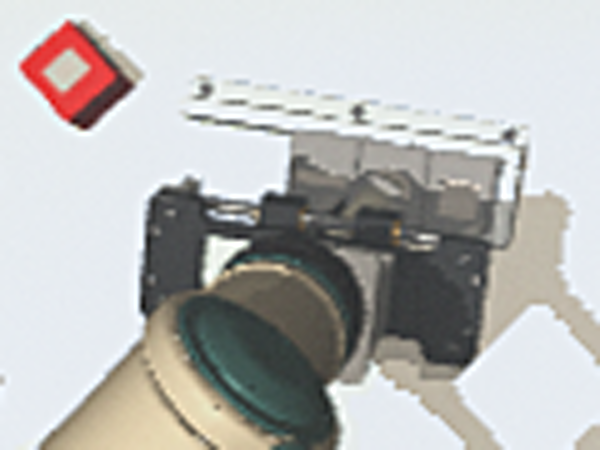

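The row joints at (355,155) and (427,165) are still closed and straight along the wall. The probe presses with about 2.5 N, so the tip is roughly 5–6 mm in. I'm handing in.

```bash
python3 -c "
from plant import ticket
print(ticket.job_done())"
```

```text
the job is handed in; nothing more can be done
None
```

I handed the job in while still holding the probe on the round disc. By my measurements the three blocks are in a closed, straight row against the rail. The tip presses square to the slope at about 2.5 N, roughly 5–6 mm in. In the last views the box and the gripper hid the tip, so its centring on the disc comes from calibrated positions, not from sight; the hand-in returned no verdict.

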